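# Feed the spacer washers through the gate in order

## Task

Load the single-file lane for assembly: with the fingertips, sweep the three loose washers across the green feed plate and through the narrow gate into the lane, one at a time and fully inside, first the steel one, then the brass one, last the red one. They queue up in the lane in that order. Slide them only, never lift them, and leave the black nut and everything else where it is.

Things in the scene. Friction and masses are not known exactly. Their poses are not given: they have to be found in the camera images.
- feed_plate: green steel feed plate fixed to the bench, 240 (x) by 360 mm (y), 4 mm thick, with aluminium fences 14 mm high on it. Origin: on the bench surface under the middle of the gate, z up; its y axis points through the gate into the lane. The bare half at negative y (to -190 mm) is the pool where the parts lie; it has no rim on its other three sides
- gate (a point): middle of the gate at the plate's top, 4 mm above the bench, axes as the plate: a 52 mm wide opening, centred on x = 0, in a fence across the plate (y -8 to 0 mm); its flared guides reach out to x = +-46 mm at y = -26 mm. At the start every part in the pool has its centre 50 to 76 mm to one side of x = 0 and 56 to 149 mm before the gate; the strip in line with the gate is empty
- lane_end (a point): far end of the lane, at the foot of its end stop, on its centre line: 150 mm beyond the gate along the plate's y. The lane is straight, open on top, 52 mm wide inside from gate to end stop, with walls 6 mm thick and 14 mm high (tops 18 mm above the bench). There is room for three washers in single file and 30 mm to spare
- steel_washer: bare steel (silver grey) spacer washer, about 55 g, 40 mm outside diameter, 21 mm hole, 10 mm thick, lying flat and loose on the feed plate in the pool; origin at the centre of its underside, z up, its yaw means nothing
- brass_washer: brass (yellow) spacer washer, about 60 g, 40 mm outside diameter, 21 mm hole, 10 mm thick, lying flat and loose on the feed plate in the pool; origin at the centre of its underside, z up, its yaw means nothing
- red_washer: red plastic spacer washer, about 25 g, 40 mm outside diameter, 21 mm hole, 10 mm thick, lying flat and loose on the feed plate in the pool; origin at the centre of its underside, z up, its yaw means nothing
- hex_nut: bystander: black hex nut, 24 mm across flats, 12 mm high, loose in the pool among the washers; origin at the centre of its underside
- socket: bystander: steel wrench socket standing on the plate beside the lane (75 to 95 mm from its axis, positive x), 26 mm across, 38 mm high; origin at the centre of its underside
- screwdriver: bystander: orange screwdriver lying on the bench to the robot's right, well clear of the plate
- spray_can: bystander: blue can, 66 mm across, 190 mm high, on the bench to the robot's left; origin at its underside
- screw_jar: bystander: small pale glass jar with a black cap, 60 mm across, 55 mm high, on the bench to the robot's right; origin at its underside
- tape_roll: bystander: yellow roll of tape lying flat, 100 mm across, 25 mm high, on the bench to the robot's left; origin at its underside
- bolt: bystander: dark bolt standing on its head, 30 mm across, 56 mm high, on the bench to the robot's right; origin at its underside
Things that resemble listed ones, but are neither listed nor needed, are in the scene too. Of the things shaped like the red_washer, the red one is meant.

How it is judged:
By the outcome, as a careful person would: the job done as asked, in the order asked, and still so for the second after the job is handed in, with the robot touching nothing.
It also fails if it takes over 72 s, if anything falls off the work surface, if the arm or the gripper's body presses on something with over 40 N, if the wrist force passes 120 N, or if a joint passes its speed limit or range.

## Robot

A 7-joint arm with a two-finger parallel gripper is mounted at the origin on the work surface. World frame = base frame: x ahead of the robot, y to its left, z up, the work surface at z = 0. Lengths are in m, angles in rad, forces in N, time in s.
With the tool pointing down it reaches from about 0.425 to 0.925 m from the base axis. Payload 6.8 kg.
Tool frame: the origin (TCP) lies between the finger pads; the fingertips stand finger_overhang ahead of it and the grasp point (between the pads) lies 6 mm ahead of it (finger_overhang is the distance from the TCP to the fingertips, in m); z points along the fingers, y is the line along which they close (so a half turn about z gives the same grasp; the last joint's range is limited). The gripper opens to 85 mm and grips with 20 to 120 N. Pads are 22 mm wide; open, the fingers measure 114 mm over their backs; the gripper's body (76 mm by 85 mm) begins 54 mm behind the grasp point. The pads swing forward as they close: fully open they stand 13 mm farther back than shut.
Start: joints at [1.114, 0.477, 0.022, 1.555, -0.011, 1.109, -0.083], TCP at [0.231, -0.634, 0.256] pointing down, gripper open.
Joint ranges: [-2.96, 2.96], [-0.34, 2.1], [-1.41, 1.46], [0.24, 2.44], [-1.37, 4.51], [0.17, 1.92], [-2.96, 2.96]. Speed limits (rad/s): [2.39, 2.39, 3.14, 3.14, 3.14, 3.14, 3.14].

## Interface

Orientations are given as a unit quaternion [w, x, y, z].
In Python, from station import * gives the robot as it stands.
- The arm moves only by the tool drive_tool, never from a script. Its argument "increments" is a list of rows, each an object of numbers: "claw": the finger opening in m, from 0 to 0.0854; "dx", "dy", "dz": the shift along the tool's x, y, z in m; "wx", "wy", "wz": the turn, a rotation vector about the tool's x, y, z in degrees. A call has 1 to 20 rows; each row shifts and turns the commanded pose from where the row before left it, along the tool's axes as they then stand; what a row does not reach is not made up. A row lasts 1/8 s, in which the tool goes at most 62.5 mm and 10.7 degrees, less where a joint would pass 70% of its speed; a pose out of reach is approached as far as the arm can. A call with a gripper value outside its range is refused whole. The fingers move at their own pace and stop on an object; "newtons" is the grip in N (left out, the last holds). Time passes only in rows, so rows that do not move let the fingers close. It gives the time, the measured TCP pose, the force, the opening and the grip force at its end, in the units of the state.
- get_obs(): the state, without advancing time (a new reading comes with each control period).
- read_camera(name): name is "scene" or "side" or "wrist"; returns (picture, depth): 384x512x3 uint8, red, green, blue; 384x512 float32, m along the optical axis (not along the pixel's ray), 0 where there is no reading.
- calibration(name): a dict with "intrinsics" (3x3 intrinsics, pixels), "R" (3x3) and "t" (3): a world point X has camera coordinates R X + t; the wrist camera has in their place "mount" (4x4, takes a point from camera to tool coordinates, whose origin is the TCP and whose axes are the flange's). Camera axes: x right, y down, z forward; pixel columns grow to the right and rows downward; lengths in m; the calibration is good to about 2 mm. The wrist camera is an equidistant fisheye: a pixel r from the principal point sees the ray r / f radians off the axis. A picture is of the moment at which its call begins: read the wrist's pose just before it. calibration takes no time and is no camera call.
- hand_in(): hands the job in; it is judged then, once.
The state is a dict: "t": time; "q": joint angles; "joint_vel": joint speeds; "joint_torque": joint torques, N m; "eef_pos": TCP position; "tool_rot": TCP orientation; "contact_force": force on the tool from outside, world axes, zero at the start; "torque": the same for the moment, N m; "gripper_width": opening from 0.0 (shut) to 1.0 (fully open); "grasp_force": force on a finger pad.
Only numpy, scipy, OpenCV 4.12 (cv2) and the standard library are available. Lean on these libraries where they do the work, as an engineer would, in place of code of your own. Each camera call takes 0.05 s, during which the arm holds its last target. There are 200 camera calls.

## Working session

There is one attempt and no reset: what is moved stays moved. The work goes in short steps, Python scripts to look and compute and a tool call to move; the robot and the scene stay as the last step left them, time stands still between calls to the robot, and variables do not carry over. Pictures are saved under pics/ and viewed, at most 10 in all, crops included, and the job is handed in when it is done.

Besides the shell and the picture viewer there is one more tool, called after ">>>" as a command line: name --argument value ..., lists and objects as JSON in quotes. drive_tool: Moves the arm, as the interface text tells. Its arguments: {"type":"object","properties":{"increments":{"type":"array","items":{"type":"object","properties":{"claw":{"type":"number"},"dx":{"type":"number"},"dy":{"type":"number"},"dz":{"type":"number"},"wx":{"type":"number"},"wy":{"type":"number"},"wz":{"type":"number"}}}},"newtons":{"type":"number"}},"required":["increments"]}

```bash
ls; mkdir -p pics
python3 - <<'E'
from station import *
import cv2,numpy as np
o=get_obs();print({k:np.round(v,3) for k,v in o.items()})
for n in("scene","side"):
    p,d=read_camera(n);cv2.imwrite(f"pics/{n}0.png",p[:,:,::-1]);np.savez(f"{n}0.npz",p=p,d=d)
    print(n,calibration(n))
print(calibration("wrist"))
try: print(finger_overhang)
except Exception as e: print(e)
E
```

```text
pics
{'t': np.float64(0.0), 'q': array([ 1.114,  0.478,  0.022,  1.556, -0.012,  1.109, -0.083]), 'joint_vel': array([ 0.002,  0.001,  0.001,  0.001,  0.001,  0.001, -0.001]), 'joint_torque': array([ 1.0000e-03, -5.9645e+01,  1.6090e+00, -2.8119e+01,  1.3000e-02,
        9.0000e-03,  0.0000e+00]), 'eef_pos': array([ 0.231, -0.634,  0.255]), 'tool_rot': array([-0.001,  0.985,  0.174, -0.   ]), 'contact_force': array([ 0.479, -0.497, -0.153]), 'torque': array([-0.016, -0.014,  0.004]), 'grasp_force': np.float64(0.0), 'gripper_width': np.float64(0.996)}
scene {'intrinsics': array([[384.03600665,   0.        , 262.06356959],
       [  0.        , 384.03600665, 187.45160578],
       [  0.        ,   0.        ,   1.        ]]), 'R': array([[ 0.85413019,  0.51974296,  0.01813494],
       [ 0.28702446, -0.44203488, -0.84983653],
       [-0.43368027,  0.7310762 , -0.52673428]]), 't': array([-0.4264677 , -0.10422905,  1.19230275])}
side {'intrinsics': array([[406.96248337,   0.        , 257.80305411],
       [  0.        , 406.96248337, 197.84031594],
       [  0.        ,   0.        ,   1.        ]]), 'R': array([[ 0.9119862 , -0.4101243 , -0.00890176],
       [-0.25012928, -0.53874684, -0.80447945],
       [ 0.32514077,  0.73590075, -0.59391377]]), 't': array([-0.48011685,  0.16885817,  1.02424381])}
{'intrinsics': array([[297.31863964,   0.        , 253.54900218],
       [  0.        , 297.31863964, 193.67009205],
       [  0.        ,   0.        ,   1.        ]]), 'mount': array([[ 1.95287209e-04, -9.65209594e-01, -2.61477346e-01,
         6.60225474e-02],
       [ 9.99999976e-01,  2.13887606e-04, -4.26773701e-05,
        -5.36221528e-04],
       [ 9.71193706e-05, -2.61477331e-01,  9.65209612e-01,
        -1.15884084e-01],
       [ 0.00000000e+00,  0.00000000e+00,  0.00000000e+00,
         1.00000000e+00]])}
0.025
```

View pics/scene0.png

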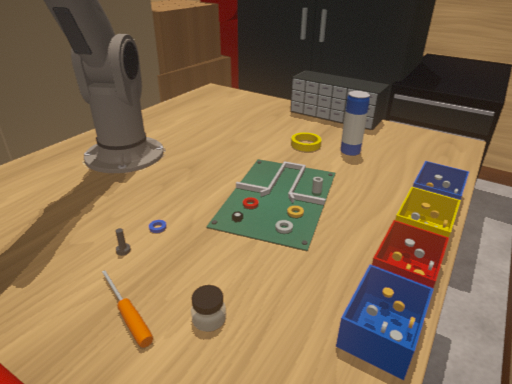

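View pics/side0.png

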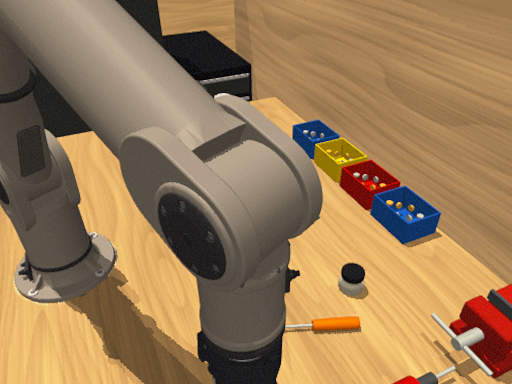

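The scene view shows the plate at around (280,200), with red at (250,203), brass at (296,211), steel at (284,227), the black nut at (237,216), the socket at (318,185) and the lane toward (290,170). The side view is blocked by the arm. These could be confused with the targets:
- Blue ring at (158,226) on the bench.
- Yellow tape roll at (306,142).
- Washers in the bins at (390,310).

The ones I want are those on the green plate.

```bash
cat > h.py <<'E'
from station import *
import cv2,numpy as np
def cast(name,px,z):
    c=calibration(name);px=np.atleast_2d(px).astype(float)
    r=np.c_[px,np.ones(len(px))]@np.linalg.inv(c["intrinsics"]).T@c["R"]
    o=-c["R"].T@c["t"]
    return o+r*((z-o[2])/r[:,2])[:,None]
def proj(name,X):
    c=calibration(name);q=(np.atleast_2d(X)@c["R"].T+c["t"])@c["intrinsics"].T
    return q[:,:2]/q[:,2:]
def masks(hsv):
    h,s,v=cv2.split(hsv)
    return {"green":(h>55)&(h<95)&(s>60),"red":((h<6)|(h>174))&(s>130)&(v>70),
     "brass":(h>14)&(h<32)&(s>110)&(v>90),"grey":(s<50)&(v>100),"black":(v<45)}
E
python3 - <<'E'
from h import *
p=np.load("scene0.npz")["p"];hsv=cv2.cvtColor(p,cv2.COLOR_RGB2HSV);M=masks(hsv)
g=M["green"].astype(np.uint8)
c=max(cv2.findContours(g,0,2)[0],key=cv2.contourArea)
hull=cv2.convexHull(c)[:,0]
W=cast("scene",hull,.004)
r=cv2.minAreaRect((W[:,:2]*1000).astype(np.float32));print("rect mm",r);B=cv2.boxPoints(r);print(B)
in_=cv2.fillConvexPoly(np.zeros_like(g),hull,1)
for k,z in(("red",.014),("brass",.014),("grey",.014),("black",.016)):
    n,l,st,ce=cv2.connectedComponentsWithStats((M[k]&(in_>0)).astype(np.uint8))
    for i in range(1,n):
        if st[i,4]>25:
            x0,y0,w,h=st[i,:4]; print(k,st[i],np.round(cast("scene",[[x0+w/2-.5,y0+h/2-.5]],z)[0],4))
cv2.imwrite("pics/c0.png",cv2.resize(p[150:250,205:345,::-1],None,fx=5,fy=5,interpolation=cv2.INTER_CUBIC))
E
```

```text
rect mm ((523.8353881835938, 32.40031433105469), (234.87135314941406, 334.47747802734375), 12.451141357421875)
[[ 373.10394  170.38568]
 [ 445.21964 -156.22498]
 [ 674.56683 -105.58505]
 [ 602.4512   221.0256 ]]
red [243 198  15  10  92] [ 0.484  -0.0328  0.014 ]
brass [287 206  17  12 159] [ 0.5956 -0.0066  0.014 ]
grey [240 169  43  27 286] [0.4553 0.0662 0.014 ]
grey [288 171  34  34 324] [0.5666 0.1049 0.014 ]
grey [275 220  18  13 178] [ 0.5996 -0.0715  0.014 ]
```

View pics/c0.png

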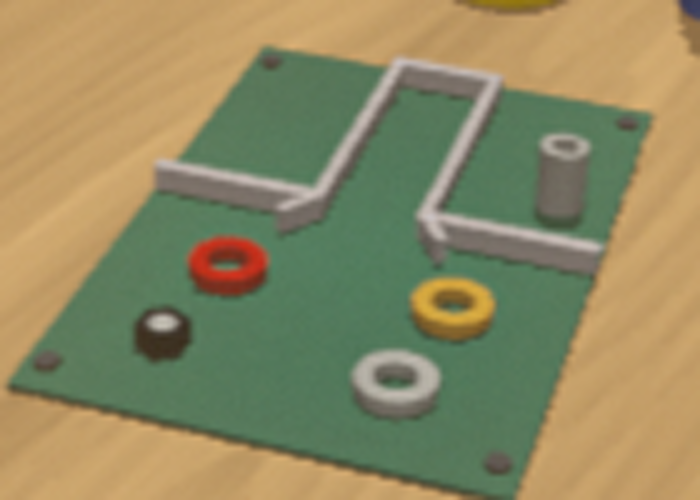

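The crop confirms the choice: red at (228,265), brass at (453,307), steel at (396,383) and the nut at (162,333), all in the pool with the central strip clear. Next I move over the pool and measure with the wrist camera.

>>> drive_tool --increments '[{"dx": 0.038, "dy": -0.0343}, {"dx": 0.038, "dy": -0.0343}, {"dx": 0.038, "dy": -0.0343}, {"dx": 0.038, "dy": -0.0343}, {"dx": 0.038, "dy": -0.0343}, {"dx": 0.038, "dy": -0.0343}, {"dx": 0.038, "dy": -0.0343}, {"dx": 0.038, "dy": -0.0343}, {"dx": 0.038, "dy": -0.0343}, {"dx": 0.038, "dy": -0.0343}, {"dx": 0.038, "dy": -0.0343}, {"dx": 0.038, "dy": -0.0343}, {"dx": 0.038, "dy": -0.0343}, {"wz": -10.3}, {"wz": -10.3}, {"wz": -10.3}, {"wz": -10.3}, {"wz": -10.3}, {"wz": -10.3}, {"wz": -10.3}]'

```text
schema error: expected keys claw, dx, dy, dz, wx, wy, wz
```

>>> drive_tool --increments '[{"wz": -10.3, "claw": 0.012}, {}, {}, {}]'

```text
schema error: expected keys claw, dx, dy, dz, wx, wy, wz
```

```bash
cat >> h.py <<'E'
from scipy.spatial.transform import Rotation as Ro
def wrist():
    o=get_obs();p,d=read_camera("wrist");q=o["tool_rot"]
    return p,Ro.from_quat([q[1],q[2],q[3],q[0]]).as_matrix(),o["eef_pos"]
def wcast(px,z,Rt,t):
    c=calibration("wrist");K=c["intrinsics"];m=c["mount"];px=np.atleast_2d(px).astype(float)
    u=(px-K[:2,2])/K[0,0];th=np.linalg.norm(u,axis=1)+1e-12
    r=np.c_[u*(np.sin(th)/th)[:,None],np.cos(th)]@m[:3,:3].T@Rt.T
    o=Rt@m[:3,3]+t
    return o+r*((z-o[2])/r[:,2])[:,None]
E
python3 - <<'E'
from h import *
p,R,t=wrist();np.savez("w0.npz",p=p,R=R,t=t);print(t,R,get_obs()["gripper_width"])
cv2.imwrite("pics/w0.png",p[:,:,::-1])
E
```

```text
[ 0.23052795 -0.6339048   0.25542741] [[ 9.39780811e-01  3.41777107e-01 -6.60445740e-04]
 [ 3.41777725e-01 -9.39779663e-01  1.47348316e-03]
 [-1.17070664e-04 -1.61047684e-03 -9.99998696e-01]] 1.0059784272081922
```

View pics/w0.png

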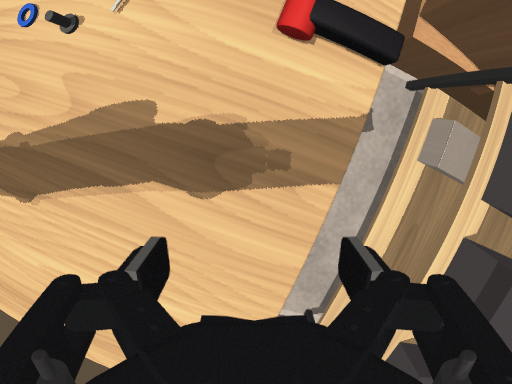

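The arm has not moved because every row needs all seven keys. This view shows only bench and the fingers.

>>> drive_tool --increments '[{"claw": 0.085, "dx": 0.041, "dy": -0.037, "dz": 0, "wx": 0, "wy": 0, "wz": 0}, {"claw": 0.085, "dx": 0.041, "dy": -0.037, "dz": 0, "wx": 0, "wy": 0, "wz": 0}, {"claw": 0.085, "dx": 0.041, "dy": -0.037, "dz": 0, "wx": 0, "wy": 0, "wz": 0}, {"claw": 0.085, "dx": 0.041, "dy": -0.037, "dz": 0, "wx": 0, "wy": 0, "wz": 0}, {"claw": 0.085, "dx": 0.041, "dy": -0.037, "dz": 0, "wx": 0, "wy": 0, "wz": 0}, {"claw": 0.085, "dx": 0.041, "dy": -0.037, "dz": 0, "wx": 0, "wy": 0, "wz": 0}, {"claw": 0.085, "dx": 0.041, "dy": -0.037, "dz": 0, "wx": 0, "wy": 0, "wz": 0}, {"claw": 0.085, "dx": 0.041, "dy": -0.037, "dz": 0, "wx": 0, "wy": 0, "wz": 0}, {"claw": 0.085, "dx": 0.041, "dy": -0.037, "dz": 0, "wx": 0, "wy": 0, "wz": 0}, {"claw": 0.085, "dx": 0.041, "dy": -0.037, "dz": 0, "wx": 0, "wy": 0, "wz": 0}, {"claw": 0.085, "dx": 0.041, "dy": -0.037, "dz": 0, "wx": 0, "wy": 0, "wz": 0}, {"claw": 0.085, "dx": 0.041, "dy": -0.037, "dz": 0, "wx": 0, "wy": 0, "wz": 0}, {"claw": 0.085, "dx": 0, "dy": 0, "dz": 0, "wx": 0, "wy": 0, "wz": -10.3}, {"claw": 0.085, "dx": 0, "dy": 0, "dz": 0, "wx": 0, "wy": 0, "wz": -10.3}, {"claw": 0.085, "dx": 0, "dy": 0, "dz": 0, "wx": 0, "wy": 0, "wz": -10.3}, {"claw": 0.085, "dx": 0, "dy": 0, "dz": 0, "wx": 0, "wy": 0, "wz": -10.3}, {"claw": 0.085, "dx": 0, "dy": 0, "dz": 0, "wx": 0, "wy": 0, "wz": -10.3}, {"claw": 0.085, "dx": 0, "dy": 0, "dz": 0, "wx": 0, "wy": 0, "wz": -10.3}, {"claw": 0.085, "dx": 0, "dy": 0, "dz": 0, "wx": 0, "wy": 0, "wz": -10.3}, {"claw": 0.085, "dx": 0, "dy": 0, "dz": 0, "wx": 0, "wy": 0, "wz": -10.3}]'

```text
t: 2.65
eef_pos: [0.5411, -0.0491, 0.2561]
tool_rot: [-0.0, 0.624, 0.781, -0.0]
contact_force: [-0.0, 0.7, -0.9]
gripper_width: 0.996
grasp_force: 0.0
```

Run:
```python
from h import *
p,R,t=wrist();np.savez("w0.npz",p=p,R=R,t=t);print(t,R,get_obs()["gripper_width"])
cv2.imwrite("pics/w1.png",p[:,:,::-1])
```

```text
[ 0.54111605 -0.049064    0.25606062] [[-2.20131357e-01  9.75470089e-01 -5.40177472e-04]
 [ 9.75470236e-01  2.20131356e-01 -6.25526424e-05]
 [ 5.78917678e-05 -5.40696845e-04 -9.99999852e-01]] 0.9972847649594803
```

View pics/w1.png

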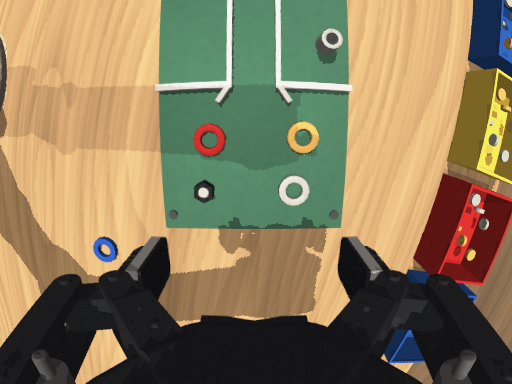

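The wrist view shows red at (209,139), brass at (303,137), steel at (294,191), the nut at (204,191), gate posts at (231,88) and (279,88), and the socket at (331,39).

```bash
cat >> h.py <<'E'
def blobs(p,lo=60):
    M=masks(cv2.cvtColor(p,cv2.COLOR_RGB2HSV));out=[]
    for k in("red","brass","grey","black"):
        for c in cv2.findContours(M[k].astype(np.uint8),0,2)[0]:
            a=cv2.contourArea(c);b=cv2.boundingRect(c)
            if 200<a<1800 and .6<b[2]/b[3]<1.6: 
                m=cv2.minEnclosingCircle(cv2.convexHull(c));out.append((k,m))
    return out
E
python3 - <<'E'
from h import *
f=np.load("w0.npz");p,R,t=f["p"],f["R"],f["t"]
G=masks(cv2.cvtColor(p,cv2.COLOR_RGB2HSV))["green"]
L=[];Rr=[]
for r in range(5,76,5):
    c=255;a=c
    while G[r,a]:a-=1
    b=c
    while G[r,b]:b+=1
    L.append((a+.5,r));Rr.append((b-.5,r))
Lw=wcast(L,.004,R,t);Rw=wcast(Rr,.004,R,t)
F=[]
for c in list(range(168,212,4))+list(range(298,345,4)):
    r=110
    while G[r,c]:r-=1
    F.append((c,r+.5))
Fw=wcast(F,.004,R,t)
def line(P):
    v=cv2.fitLine((P[:,:2]*1000).astype(np.float32),cv2.DIST_HUBER,0,.01,.01)[:,0];return v
lv,rv,fv=line(Lw),line(Rw),line(Fw);print(lv,rv,fv)
mid=(Lw+Rw)/2;w=np.linalg.norm(Lw-Rw,axis=1);print("width",w.round(4))
yl=lv[:2]*np.sign(lv[1])+rv[:2]*np.sign(rv[1]);print("yaw lane",np.degrees(np.arctan2(-yl[0],yl[1])),"fence",np.degrees(np.arctan(fv[1]/fv[0])))
mv=line(mid);d=mv[:2]*np.sign(mv[1])
A=np.c_[d,-fv[:2]];s=np.linalg.solve(A,fv[2:]-mv[2:]);X=mv[2:]+d*s[0]
g=X+8*d;print("gate",g)
yaw=np.arctan2(-yl[0],yl[1]);E=np.array([[np.cos(yaw),np.sin(yaw)],[-np.sin(yaw),np.cos(yaw)]])
np.savez("plate.npz",g=g/1000,E=E)
for k,(c,r) in blobs(p):
    z=.016 if k=="black" else .014
    w=wcast([c,(c[0]+r,c[1])],z,R,t);print(k,np.round(c,1),w[0].round(4),"rad",np.round(w[1,0]-w[0,0],4),"plate mm",(E@(w[0,:2]*1000-g)).round(1))
print("tcp plate",E@(t[:2]*1000-g))
E
```

```text
[ 2.2548334e-01 -9.7424704e-01  4.8007422e+02  1.0284844e+02] [ 2.15182990e-01 -9.76573765e-01  5.30291138e+02  1.14176605e+02] [9.7559124e-01 2.1959455e-01 5.1771960e+02 4.7848740e+01]
width [0.0522 0.052  0.0519 0.0518 0.0517 0.0516 0.0515 0.0514 0.0513 0.0513
 0.0512 0.0512 0.0512 0.0512 0.0512]
yaw lane 12.728781 fence 12.68522
gate [517.06665   55.901928]
red [209.  139.4] [ 0.48   -0.0242  0.014 ] rad 0.0192 plate mm [-53.9 -70. ]
brass [ 93.9 356.3] [ 0.3192 -0.4628  0.014 ] rad 0.0697 plate mm [-307.3 -462.4]
brass [302.5 137. ] [0.5896 0.0037 0.014 ] rad 0.0194 plate mm [ 59.3 -66.9]
grey [361. 258.] [ 0.7165 -0.1371  0.014 ] rad 0.0386 plate mm [ 152.  -232.2]
grey [144.5 250.5] [ 0.4167 -0.1928  0.014 ] rad 0.0268 plate mm [-152.7 -220.5]
grey [293.3 189.8] [ 0.5949 -0.0628  0.014 ] rad 0.0198 plate mm [  49.7 -132.9]
grey [330.  39.] [0.5953 0.1318 0.014 ] rad 0.0149 plate mm [93.  56.8]
grey [309.9  47.6] [0.5735 0.1135 0.014 ] rad 0.0729 plate mm [67.8 43.7]
grey [196.8  47.3] [0.4409 0.0839 0.014 ] rad 0.0696 plate mm [-68.1  44.1]
tcp plate [   0.33056702 -107.68523548]
```

>>> drive_tool --increments '[{"claw": 0.056, "dx": -0.0126, "dy": 0.0247, "dz": 0.02, "wx": 0, "wy": 0, "wz": 0}, {"claw": 0.056, "dx": -0.0126, "dy": 0.0247, "dz": 0.02, "wx": 0, "wy": 0, "wz": 0}, {"claw": 0.056, "dx": 0, "dy": 0, "dz": 0.05, "wx": 0, "wy": 0, "wz": 0}, {"claw": 0.056, "dx": 0, "dy": 0, "dz": 0.05, "wx": 0, "wy": 0, "wz": 0}, {"claw": 0.056, "dx": 0, "dy": 0, "dz": 0.03, "wx": 0, "wy": 0, "wz": 0}, {"claw": 0.056, "dx": 0, "dy": 0, "dz": 0, "wx": 0, "wy": 0, "wz": 0}]'

```text
t: 3.45
eef_pos: [0.593, -0.063, 0.0839]
tool_rot: [-0.002, 0.627, 0.779, -0.002]
contact_force: [-0.9, 0.4, 1.3]
gripper_width: 0.658
grasp_force: 0.0
```

```bash
cat >> h.py <<'E'
def fingers(d):
    c=calibration("wrist");K=c["intrinsics"];m=c["mount"]
    v,u=np.nonzero((d>0.03)&(d<.5));z=d[v,u]
    a=(np.c_[u,v]-K[:2,2])/K[0,0];th=np.linalg.norm(a,axis=1)+1e-9
    r=np.c_[a*(np.tan(th)/th)[:,None],np.ones(len(a))]*z[:,None]
    P=r@m[:3,:3].T+m[:3,3]
    return P,np.c_[u,v]
def plate(x):
    f=np.load("plate.npz");return (f["E"]@(np.asarray(x)[:2]-f["g"]))*1000
E
python3 - <<'E'
from h import *
o=get_obs();p,d=read_camera("wrist");P,uv=fingers(d)
print(o["eef_pos"],plate(o["eef_pos"]),o["gripper_width"])
# points near finger columns in tool frame
for s in(-1,1):
    m=(abs(P[:,0])<.03)&(P[:,1]*s>.01)&(P[:,1]*s<.06)&(P[:,2]<.06)&(P[:,2]>-.02)
    Q=P[m];print(s,m.sum(),Q.min(0).round(4),Q.max(0).round(4))
    for lo in np.arange(-.02,.06,.005):
        q=Q[(Q[:,2]>=lo)&(Q[:,2]<lo+.005)]
        if len(q)>5: print("  z%.3f n%d x %s y %s"%(lo,len(q),(q[:,0].min().round(3),q[:,0].max().round(3)),(q[:,1].min().round(3),q[:,1].max().round(3))))
cv2.imwrite("pics/w2.png",p[:,:,::-1])
E
```

```text
[ 0.59300824 -0.06304247  0.08389271] [  47.86748232 -132.75390407] 0.65756534962379
-1 1662 [-0.0107 -0.0494 -0.02  ] [ 0.0136 -0.0276  0.0227]
  z-0.020 n176 x (np.float64(-0.001), np.float64(0.014)) y (np.float64(-0.049), np.float64(-0.028))
  z-0.015 n274 x (np.float64(-0.01), np.float64(0.012)) y (np.float64(-0.035), np.float64(-0.028))
  z-0.010 n241 x (np.float64(-0.01), np.float64(0.012)) y (np.float64(-0.041), np.float64(-0.028))
  z-0.005 n237 x (np.float64(-0.01), np.float64(0.012)) y (np.float64(-0.042), np.float64(-0.028))
  z0.000 n208 x (np.float64(-0.011), np.float64(0.012)) y (np.float64(-0.042), np.float64(-0.028))
  z0.005 n210 x (np.float64(-0.011), np.float64(0.012)) y (np.float64(-0.042), np.float64(-0.028))
  z0.010 n169 x (np.float64(-0.01), np.float64(0.012)) y (np.float64(-0.042), np.float64(-0.028))
  z0.015 n120 x (np.float64(-0.01), np.float64(0.012)) y (np.float64(-0.041), np.float64(-0.028))
  z0.020 n27 x (np.float64(-0.01), np.float64(0.009)) y (np.float64(-0.028), np.float64(-0.028))
1 1657 [-0.0109  0.0275 -0.02  ] [0.0129 0.0483 0.0236]
  z-0.020 n
[... 159 characters left out ...]
028), np.float64(0.035))
  z-0.010 n239 x (np.float64(-0.01), np.float64(0.012)) y (np.float64(0.028), np.float64(0.042))
  z-0.005 n241 x (np.float64(-0.011), np.float64(0.012)) y (np.float64(0.027), np.float64(0.042))
  z0.000 n211 x (np.float64(-0.011), np.float64(0.012)) y (np.float64(0.027), np.float64(0.041))
  z0.005 n199 x (np.float64(-0.011), np.float64(0.012)) y (np.float64(0.028), np.float64(0.041))
  z0.010 n177 x (np.float64(-0.01), np.float64(0.012)) y (np.float64(0.027), np.float64(0.042))
  z0.015 n115 x (np.float64(-0.011), np.float64(0.012)) y (np.float64(0.028), np.float64(0.04))
  z0.020 n30 x (np.float64(-0.008), np.float64(0.01)) y (np.float64(0.028), np.float64(0.028))
```

View pics/w2.png

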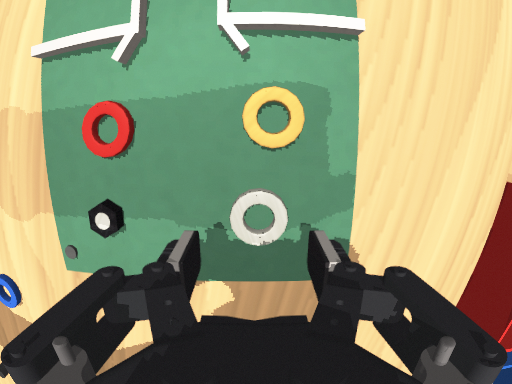

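Fingertips sit about 23 mm ahead of the TCP at this opening, and steel lies between them at (259,218) with the nut at (106,218) to the left. I'll descend around it and sweep it to the centre strip.

>>> drive_tool --increments '[{"claw": 0.056, "dx": 0, "dy": 0.0018, "dz": 0.03, "wx": 0, "wy": 0, "wz": 0}, {"claw": 0.056, "dx": 0, "dy": 0, "dz": 0.022, "wx": 0, "wy": 0, "wz": 0}, {"claw": 0.046, "dx": 0, "dy": 0, "dz": 0, "wx": 0, "wy": 0, "wz": 0}, {"claw": 0.046, "dx": 0, "dy": 0, "dz": 0, "wx": 0, "wy": 0, "wz": 0}, {"claw": 0.046, "dx": 0, "dy": 0, "dz": 0, "wx": 0, "wy": 0, "wz": 0}]'

```text
t: 4.12
eef_pos: [0.5976, -0.0626, 0.0354]
tool_rot: [0.001, 0.627, 0.779, 0.001]
contact_force: [-0.3, -0.1, -0.1]
gripper_width: 0.54
grasp_force: 0.0
```

```bash
cat > look.py <<'E'
from h import *
o=get_obs();p,d=read_camera("wrist");q=o["tool_rot"];R=Ro.from_quat([q[1],q[2],q[3],q[0]]).as_matrix();t=o["eef_pos"]
print("tcp",t.round(4),"plate",plate(t).round(1),"open mm",85.4*o["gripper_width"],"yaw err",12.72-np.degrees(np.arctan2(R[1,1],R[0,1])),"F",o["contact_force"].round(1))
P,_=fingers(d);m=(abs(P[:,0])<.02)&(abs(P[:,1])<.05)&(P[:,2]<.03)&(P[:,2]>-.012)
Q=P[m];W=Q@R.T+t;Q=Q[(W[:,2]<.1)&(W[:,2]>.0)]
if len(Q):print("tip z pct",np.percentile(Q[:,2],[90,99,100]).round(4))
hsv=cv2.cvtColor(p,cv2.COLOR_RGB2HSV);M=masks(hsv)
uu,vv=np.meshgrid(np.arange(512),np.arange(384));uv=np.c_[uu.ravel(),vv.ravel()]
X=wcast(uv,.014,R,t);f=np.load("plate.npz");pl=((X[:,:2]-f["g"])@f["E"].T*1000).reshape(384,512,2)
inb=(abs(pl[...,0])<100)&(pl[...,1]>-190)&(pl[...,1]<148)
gr=(abs(pl[...,0])<19)|((pl[...,1]<-32)&(pl[...,1]>-188))
for k in("red","brass","grey","black"):
    mk=(M[k]&inb&(gr if k=="grey" else True)).astype(np.uint8)
    n,l,st,ce=cv2.connectedComponentsWithStats(mk)
    for i in range(1,n):
        if st[i,4]>150:
            q=pl[l==i];c,r=cv2.minEnclosingCircle(q.astype(np.float32));print(k,st[i],"plate",np.round(c,1),"r",round(r,1))
import sys
if len(sys.argv)>1: cv2.imwrite(f"pics/{sys.argv[1]}.png",p[:,:,::-1])
E
python3 look.py
```

```text
tcp [ 0.5976 -0.0626  0.0354] plate [  52.4 -133.3] open mm 46.09671471335154 yaw err 0.3515709040913215 F [-0.3 -0.1 -0.1]
tip z pct [0.0245 0.0292 0.03  ]
red [  33   99   60   71 2811] plate [-50.5 -70.3] r 21.5
brass [ 228   75   84   83 3995] plate [ 60.2 -67.2] r 19.4
grey [ 213  209   76   73 3335] plate [  50.5 -132.1] r 20.5
grey [181 229  23  40 385] plate [  21.9 -133.5] r 12.3
grey [304 229  24  40 391] plate [  82.8 -133.9] r 12.3
grey [ 52 237  17  21 267] plate [ -63.9 -136.4] r 6.8
black [  45  220   42   46 1043] plate [ -59.4 -133.6] r 17.8
black [   52   230   291   103 11000] plate [   4.8 -165.6] r 98.0
```

>>> drive_tool --increments '[{"claw": 0.046, "dx": 0.001, "dy": 0, "dz": 0.004, "wx": 0, "wy": 0, "wz": 0}, {"claw": 0.046, "dx": 0, "dy": 0, "dz": 0, "wx": 0, "wy": 0, "wz": 0}]'

```text
t: 4.42
eef_pos: [0.5963, -0.0615, 0.0301]
tool_rot: [-0.0, 0.627, 0.779, -0.0]
contact_force: [-0.1, -0.5, -0.5]
gripper_width: 0.536
grasp_force: 0.0
```

>>> drive_tool --increments '[{"claw": 0.046, "dx": 0, "dy": -0.009, "dz": 0, "wx": 0, "wy": 0, "wz": 0}, {"claw": 0.046, "dx": 0, "dy": -0.009, "dz": 0, "wx": 0, "wy": 0, "wz": 0}, {"claw": 0.046, "dx": 0, "dy": -0.009, "dz": 0, "wx": 0, "wy": 0, "wz": 0}, {"claw": 0.046, "dx": 0, "dy": -0.009, "dz": 0, "wx": 0, "wy": 0, "wz": 0}, {"claw": 0.046, "dx": 0, "dy": -0.009, "dz": 0, "wx": 0, "wy": 0, "wz": 0}, {"claw": 0.046, "dx": 0, "dy": -0.003, "dz": 0, "wx": 0, "wy": 0, "wz": 0}, {"claw": 0.046, "dx": 0, "dy": 0, "dz": 0, "wx": 0, "wy": 0, "wz": 0}]'

```text
t: 5.3
eef_pos: [0.5495, -0.072, 0.0303]
tool_rot: [0.0, 0.627, 0.779, -0.0]
contact_force: [-0.3, -0.4, 0.1]
gripper_width: 0.536
grasp_force: 0.0
```

```bash
python3 look.py
```

```text
tcp [ 0.5495 -0.072   0.0303] plate [   3.5 -131.9] open mm 45.77179197512103 yaw err 0.345395135202482 F [-0.3 -0.4  0.1]
tip z pct [0.0286 0.0293 0.03  ]
red [  96   90   78   81 3806] plate [-52.7 -70. ] r 20.2
brass [ 330   82   78   81 3874] plate [ 58.2 -67.3] r 20.1
grey [ 218  216   78   74 3466] plate [   5.  -132.5] r 20.6
grey [181 229  23  40 387] plate [ -25.7 -129.7] r 11.9
grey [304 229  23  40 392] plate [  32.7 -130. ] r 11.8
grey [117 247  23  21 348] plate [ -63.8 -136.3] r 6.8
black [   83   227   335   113 16632] plate [  -0.  -173.3] r 101.0
```

>>> drive_tool --increments '[{"claw": 0.046, "dx": 0, "dy": 0, "dz": -0.025, "wx": 0, "wy": 0, "wz": 0}, {"claw": 0.014, "dx": -0.02, "dy": 0.0015, "dz": 0, "wx": 0, "wy": 0, "wz": 0}, {"claw": 0.014, "dx": -0.02, "dy": 0, "dz": 0, "wx": 0, "wy": 0, "wz": 0}, {"claw": 0.014, "dx": 0, "dy": 0, "dz": 0.01, "wx": 0, "wy": 0, "wz": 0}, {"claw": 0.014, "dx": 0, "dy": 0, "dz": 0, "wx": 0, "wy": 0, "wz": 0}]'

```text
t: 5.98
eef_pos: [0.5584, -0.1105, 0.0436]
tool_rot: [-0.001, 0.627, 0.779, -0.001]
contact_force: [0.3, -0.3, 0.8]
gripper_width: 0.161
grasp_force: 0.0
```

```bash
python3 look.py w3
```

```text
tcp [ 0.5584 -0.1105  0.0436] plate [   3.6 -171.4] open mm 13.780265915748371 yaw err 0.36248024590790173 F [ 0.3 -0.3  0.8]
tip z pct [0.0175 0.0256 0.03  ]
red [ 107   20   72   73 3192] plate [-52.9 -71.7] r 20.4
brass [ 324   13   73   72 3196] plate [ 58.4 -68.5] r 20.3
brass [308 259  61  13 376] plate [  51.9 -184.8] r 18.1
brass [169 261  31  11 202] plate [ -35.8 -183.8] r 8.8
brass [240 263  28  10 270] plate [   3.4 -187.6] r 7.8
grey [ 217  135   78   78 3488] plate [   4.7 -134.3] r 19.7
grey [117 168  22  25 437] plate [ -63.7 -136.2] r 6.8
grey [221 228  16  39 362] plate [  -8.1 -174.2] r 11.6
grey [272 228  15  40 377] plate [  15.5 -174.7] r 11.9
black [ 108  152   48   52 1297] plate [ -61.4 -135.2] r 15.6
black [195 228  46  45 749] plate [ -17.  -176.2] r 18.5
black [267 228  46  45 728] plate [  23.8 -176.4] r 18.4
black [148 264  31   8 152] plate [ -49.  -188.7] r 9.4
```

View pics/w3.png

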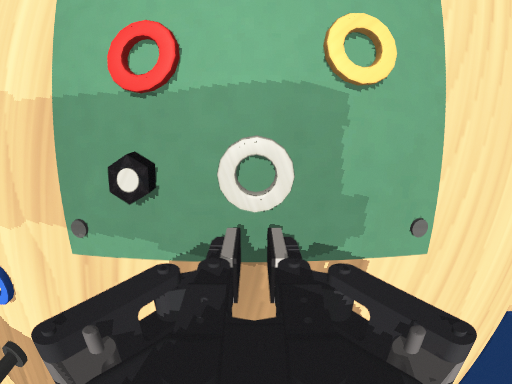

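The fork is behind steel at (256,175), with the path to the gate clear between red (143,56) and brass (360,48). Next I descend and push it.

>>> drive_tool --increments '[{"claw": 0.014, "dx": 0, "dy": 0, "dz": 0.011, "wx": 0, "wy": 0, "wz": -0.35}, {"claw": 0.014, "dx": 0, "dy": 0, "dz": 0, "wx": 0, "wy": 0, "wz": 0}, {"claw": 0.014, "dx": 0.01, "dy": 0, "dz": 0, "wx": 0, "wy": 0, "wz": 0}, {"claw": 0.014, "dx": 0.014, "dy": -0.0004, "dz": 0, "wx": 0, "wy": 0, "wz": 0}, {"claw": 0.014, "dx": 0.014, "dy": -0.0005, "dz": 0, "wx": 0, "wy": 0, "wz": 0}, {"claw": 0.014, "dx": 0.014, "dy": -0.0005, "dz": 0, "wx": 0, "wy": 0, "wz": 0}, {"claw": 0.014, "dx": 0.014, "dy": -0.0005, "dz": 0, "wx": 0, "wy": 0, "wz": 0}, {"claw": 0.014, "dx": 0.014, "dy": -0.0005, "dz": 0, "wx": 0, "wy": 0, "wz": 0}, {"claw": 0.014, "dx": 0.014, "dy": -0.0005, "dz": 0, "wx": 0, "wy": 0, "wz": 0}, {"claw": 0.014, "dx": 0.012, "dy": -0.0005, "dz": 0, "wx": 0, "wy": 0, "wz": 0}, {"claw": 0.014, "dx": 0.008, "dy": 0, "dz": 0, "wx": 0, "wy": 0, "wz": 0}]'

```text
t: 7.4
eef_pos: [0.5311, 0.0007, 0.0343]
tool_rot: [-0.0, 0.624, 0.781, 0.0]
contact_force: [-0.3, -0.0, 0.2]
gripper_width: 0.163
grasp_force: 0.2
```

```bash
python3 look.py
```

```text
tcp [0.5311 0.0007 0.0343] plate [  1.5 -57. ] open mm 13.94565753065469 yaw err -0.052419007453107014 F [-0.3 -0.   0.2]
tip z pct [0.024  0.0292 0.03  ]
red [ 121  231   69   48 1809] plate [-53.1 -66.2] r 20.7
brass [ 324  225   68   55 2013] plate [ 58.6 -63.5] r 21.0
grey [ 212  149   79   81 3836] plate [  0.6 -25.6] r 19.8
grey [221 228  16  39 352] plate [ -9.4 -55.5] r 10.9
grey [272 228  15  39 362] plate [ 12.4 -55.4] r 10.8
black [   92   228   321   156 29808] plate [  -0.2 -135. ] r 108.1
```

>>> drive_tool --increments '[{"claw": 0.014, "dx": 0.01, "dy": -0.0004, "dz": 0, "wx": 0, "wy": 0, "wz": 0}, {"claw": 0.014, "dx": 0.014, "dy": -0.0004, "dz": 0.001, "wx": 0, "wy": 0, "wz": 0}, {"claw": 0.014, "dx": 0.014, "dy": -0.0004, "dz": 0, "wx": 0, "wy": 0, "wz": 0}, {"claw": 0.014, "dx": 0.014, "dy": 0, "dz": 0, "wx": 0, "wy": 0, "wz": 0}, {"claw": 0.014, "dx": 0.014, "dy": 0, "dz": 0, "wx": 0, "wy": 0, "wz": 0}, {"claw": 0.014, "dx": 0.014, "dy": 0, "dz": 0, "wx": 0, "wy": 0, "wz": 0}, {"claw": 0.014, "dx": 0.014, "dy": 0, "dz": 0, "wx": 0, "wy": 0, "wz": 0}, {"claw": 0.014, "dx": 0.014, "dy": 0, "dz": 0, "wx": 0, "wy": 0, "wz": 0}, {"claw": 0.014, "dx": 0.014, "dy": 0, "dz": 0, "wx": 0, "wy": 0, "wz": 0}, {"claw": 0.014, "dx": 0.012, "dy": 0, "dz": 0, "wx": 0, "wy": 0, "wz": 0}, {"claw": 0.014, "dx": 0.008, "dy": 0, "dz": 0, "wx": 0, "wy": 0, "wz": 0}, {"claw": 0.014, "dx": 0.004, "dy": 0, "dz": 0, "wx": 0, "wy": 0, "wz": 0}, {"claw": 0.014, "dx": 0, "dy": 0, "dz": 0, "wx": 0, "wy": 0, "wz": 0}]'

```text
t: 9.07
eef_pos: [0.4979, 0.142, 0.0333]
tool_rot: [0.0, 0.624, 0.781, -0.0]
contact_force: [-0.1, 0.3, 0.3]
gripper_width: 0.164
grasp_force: 0.0
```

```bash
python3 look.py
```

```text
tcp [0.4979 0.142  0.0333] plate [ 0.3 88.2] open mm 13.982867470907264 yaw err -0.02433193876402484 F [-0.1  0.3  0.3]
tip z pct [0.0241 0.0299 0.03  ]
grey [ 213  147   81   82 3902] plate [ -0.4 120.4] r 19.8
grey [222 228  15  39 334] plate [-10.5  90.2] r 10.8
grey [272 228  14  39 364] plate [11.1 90.2] r 10.8
black [   92   228   324   156 29958] plate [-0.  10.5] r 108.2
```

Steel is in the lane with its centre at y = 120. Brass next.

>>> drive_tool --increments '[{"claw": 0.014, "dx": -0.003, "dy": 0, "dz": -0.01, "wx": 0, "wy": 0, "wz": 0}, {"claw": 0.014, "dx": 0, "dy": 0, "dz": -0.04, "wx": 0, "wy": 0, "wz": 0}, {"claw": 0.056, "dx": -0.0305, "dy": 0.0116, "dz": 0, "wx": 0, "wy": 0, "wz": 0}, {"claw": 0.056, "dx": -0.0305, "dy": 0.0116, "dz": 0, "wx": 0, "wy": 0, "wz": 0}, {"claw": 0.056, "dx": -0.0305, "dy": 0.0116, "dz": 0, "wx": 0, "wy": 0, "wz": 0}, {"claw": 0.056, "dx": -0.0305, "dy": 0.0116, "dz": 0, "wx": 0, "wy": 0, "wz": 0}, {"claw": 0.056, "dx": -0.0305, "dy": 0.0116, "dz": 0, "wx": 0, "wy": 0, "wz": 0}, {"claw": 0.056, "dx": 0, "dy": 0, "dz": 0.012, "wx": 0, "wy": 0, "wz": 0}, {"claw": 0.056, "dx": 0, "dy": 0, "dz": 0, "wx": 0, "wy": 0, "wz": 0}, {"claw": 0.056, "dx": 0, "dy": 0, "dz": 0, "wx": 0, "wy": 0, "wz": 0}]'

```text
t: 10.38
eef_pos: [0.5882, 0.0042, 0.0715]
tool_rot: [-0.0, 0.624, 0.782, 0.0]
contact_force: [-0.6, -0.3, -0.5]
gripper_width: 0.652
grasp_force: 0.0
```

```bash
python3 look.py
```

```text
tcp [0.5882 0.0042 0.0715] plate [ 58.  -66.1] open mm 55.72036879660153 yaw err -0.11337534401494231 F [-0.6 -0.3 -0.5]
tip z pct [0.0155 0.021  0.0227]
red [  72  196   51   54 1754] plate [-50.7 -68.7] r 21.7
brass [ 227  192   62   61 2275] plate [ 60.  -65.3] r 20.2
grey [168 230  25  41 367] plate [ 11.5 -85.5] r 16.6
black [   65   231   245   132 14037] plate [   0.  -163.9] r 103.1
black [307 231  12  56 424] plate [ 96.9 -91.8] r 21.1
```

>>> drive_tool --increments '[{"claw": 0.056, "dx": 0, "dy": 0.001, "dz": 0.025, "wx": 0, "wy": 0, "wz": 0}, {"claw": 0.056, "dx": 0, "dy": 0, "dz": 0.016, "wx": 0, "wy": 0, "wz": 0}, {"claw": 0.043, "dx": 0, "dy": 0, "dz": 0, "wx": 0, "wy": 0, "wz": 0}, {"claw": 0.043, "dx": 0, "dy": 0, "dz": 0, "wx": 0, "wy": 0, "wz": 0}, {"claw": 0.043, "dx": 0, "dy": 0, "dz": 0, "wx": 0, "wy": 0, "wz": 0}, {"claw": 0.043, "dx": 0, "dy": -0.009, "dz": 0, "wx": 0, "wy": 0, "wz": 0}, {"claw": 0.043, "dx": 0, "dy": -0.01, "dz": 0, "wx": 0, "wy": 0, "wz": 0}, {"claw": 0.043, "dx": 0, "dy": -0.01, "dz": 0, "wx": 0, "wy": 0, "wz": 0}, {"claw": 0.043, "dx": 0, "dy": -0.01, "dz": 0, "wx": 0, "wy": 0, "wz": 0}, {"claw": 0.043, "dx": 0, "dy": -0.008, "dz": 0, "wx": 0, "wy": 0, "wz": 0}, {"claw": 0.043, "dx": 0, "dy": -0.004, "dz": 0, "wx": 0, "wy": 0, "wz": 0}, {"claw": 0.043, "dx": 0, "dy": 0, "dz": 0, "wx": 0, "wy": 0, "wz": 0}]'

```text
t: 11.92
eef_pos: [0.5396, -0.0081, 0.0302]
tool_rot: [-0.0, 0.624, 0.781, -0.0]
contact_force: [0.1, 1.5, 0.8]
gripper_width: 0.501
grasp_force: 0.0
```

```bash
python3 look.py
```

```text
tcp [ 0.5396 -0.0081  0.0302] plate [  7.9 -67.4] open mm 42.8091654744889 yaw err -0.009178301286537405 F [0.1 1.5 0.8]
tip z pct [0.0284 0.0291 0.03  ]
red [ 105  215   70   59 2395] plate [-52.7 -66.7] r 21.0
brass [ 218  218   77   73 3523] plate [  9.  -68.8] r 20.5
grey [184 229  23  40 389] plate [-19.4 -65.2] r 11.6
grey [301 229  23  40 372] plate [ 34.8 -65.2] r 11.7
grey [132 338  18  14 157] plate [ -63.8 -136.6] r 6.9
black [   79   229   333   155 28777] plate [  -0.2 -137.5] r 110.2
```

>>> drive_tool --increments '[{"claw": 0.043, "dx": 0, "dy": 0, "dz": -0.025, "wx": 0, "wy": 0, "wz": 0}, {"claw": 0.014, "dx": -0.02, "dy": 0.0025, "dz": 0, "wx": 0, "wy": 0, "wz": 0}, {"claw": 0.014, "dx": -0.02, "dy": 0, "dz": 0, "wx": 0, "wy": 0, "wz": 0}, {"claw": 0.014, "dx": 0, "dy": 0, "dz": 0, "wx": 0, "wy": 0, "wz": 0}, {"claw": 0.014, "dx": 0, "dy": 0, "dz": 0.01, "wx": 0, "wy": 0, "wz": 0}, {"claw": 0.014, "dx": 0, "dy": 0, "dz": 0.012, "wx": 0, "wy": 0, "wz": 0}, {"claw": 0.014, "dx": 0, "dy": 0, "dz": 0, "wx": 0, "wy": 0, "wz": 0}, {"claw": 0.014, "dx": 0.01, "dy": 0, "dz": 0, "wx": 0, "wy": 0, "wz": 0}, {"claw": 0.014, "dx": 0.01, "dy": -0.002, "dz": 0, "wx": 0, "wy": 0, "wz": 0}, {"claw": 0.014, "dx": 0.01, "dy": -0.002, "dz": 0, "wx": 0, "wy": 0, "wz": 0}, {"claw": 0.014, "dx": 0.01, "dy": -0.002, "dz": 0, "wx": 0, "wy": 0, "wz": 0}, {"claw": 0.014, "dx": 0.006, "dy": -0.0015, "dz": 0, "wx": 0, "wy": 0, "wz": 0}]'

```text
t: 13.48
eef_pos: [0.5336, -0.0023, 0.0335]
tool_rot: [0.0, 0.624, 0.781, 0.0]
contact_force: [-0.3, 0.2, 0.7]
gripper_width: 0.167
grasp_force: 0.2
```

```bash
python3 look.py
```

```text
tcp [ 0.5336 -0.0023  0.0335] plate [  3.3 -60.4] open mm 14.256384836570025 yaw err -0.06160397901824233 F [-0.3  0.2  0.7]
tip z pct [0.0242 0.0299 0.03  ]
red [ 116  225   70   55 2019] plate [-52.9 -66.6] r 21.0
brass [ 213  151   81   80 3846] plate [  3.1 -29.5] r 19.6
grey [222 228  15  39 328] plate [ -7.6 -58.5] r 10.8
grey [272 228  14  39 362] plate [ 14.1 -58.5] r 10.8
black [   89   228   323   156 29929] plate [-1.000e-01 -1.381e+02] r 108.5
```

>>> drive_tool --increments '[{"claw": 0.014, "dx": 0.01, "dy": -0.0015, "dz": 0, "wx": 0, "wy": 0, "wz": 0}, {"claw": 0.014, "dx": 0.014, "dy": -0.0015, "dz": 0, "wx": 0, "wy": 0, "wz": 0}, {"claw": 0.014, "dx": 0.014, "dy": 0, "dz": 0, "wx": 0, "wy": 0, "wz": 0}, {"claw": 0.014, "dx": 0.014, "dy": 0, "dz": 0, "wx": 0, "wy": 0, "wz": 0}, {"claw": 0.014, "dx": 0.014, "dy": 0, "dz": 0, "wx": 0, "wy": 0, "wz": 0}, {"claw": 0.014, "dx": 0.014, "dy": 0, "dz": 0, "wx": 0, "wy": 0, "wz": 0}, {"claw": 0.014, "dx": 0.012, "dy": 0, "dz": 0, "wx": 0, "wy": 0, "wz": 0}, {"claw": 0.014, "dx": 0.009, "dy": 0, "dz": 0, "wx": 0, "wy": 0, "wz": 0}, {"claw": 0.014, "dx": 0.004, "dy": 0, "dz": 0, "wx": 0, "wy": 0, "wz": 0}, {"claw": 0.014, "dx": 0, "dy": 0, "dz": 0, "wx": 0, "wy": 0, "wz": 0}]'

```text
t: 14.78
eef_pos: [0.5077, 0.0987, 0.0333]
tool_rot: [0.0, 0.624, 0.781, 0.0]
contact_force: [0.2, -0.4, 0.1]
gripper_width: 0.166
grasp_force: 0.0
```

```bash
python3 look.py
```

```text
tcp [0.5077 0.0987 0.0333] plate [ 0.3 43.8] open mm 14.170867610490399 yaw err -0.024780898537457574 F [ 0.2 -0.4  0.1]
tip z pct [0.0238 0.03   0.03  ]
brass [ 213  149   81   80 3864] plate [-0.1 75.5] r 19.5
grey [ 211   54   85   85 4017] plate [ -0.6 119. ] r 19.5
grey [220 228  17  39 359] plate [-10.5  45.8] r 10.8
grey [272 228  16  39 359] plate [11.2 45.8] r 10.7
black [   92   228   324   156 30047] plate [ -0. -34.] r 108.2
```

Brass is at y = 75.5, behind steel. Red is last.

>>> drive_tool --increments '[{"claw": 0.014, "dx": -0.003, "dy": 0, "dz": -0.01, "wx": 0, "wy": 0, "wz": 0}, {"claw": 0.014, "dx": 0, "dy": 0, "dz": -0.04, "wx": 0, "wy": 0, "wz": 0}, {"claw": 0.056, "dx": -0.0275, "dy": -0.0135, "dz": 0, "wx": 0, "wy": 0, "wz": 0}, {"claw": 0.056, "dx": -0.0275, "dy": -0.0135, "dz": 0, "wx": 0, "wy": 0, "wz": 0}, {"claw": 0.056, "dx": -0.0275, "dy": -0.0135, "dz": 0, "wx": 0, "wy": 0, "wz": 0}, {"claw": 0.056, "dx": -0.0275, "dy": -0.0135, "dz": 0, "wx": 0, "wy": 0, "wz": 0}, {"claw": 0.056, "dx": 0, "dy": 0, "dz": 0.012, "wx": 0, "wy": 0, "wz": 0}, {"claw": 0.056, "dx": 0, "dy": 0, "dz": 0, "wx": 0, "wy": 0, "wz": 0}, {"claw": 0.056, "dx": 0, "dy": 0, "dz": 0, "wx": 0, "wy": 0, "wz": 0}]'

```text
t: 15.95
eef_pos: [0.4803, -0.0225, 0.0715]
tool_rot: [-0.0, 0.624, 0.782, 0.0]
contact_force: [-0.1, 0.7, 0.0]
gripper_width: 0.661
grasp_force: 0.0
```

```bash
python3 look.py
```

```text
tcp [ 0.4803 -0.0225  0.0715] plate [-53.2 -68.3] open mm 56.452264108590036 yaw err -0.10431683305030504 F [-0.1  0.7  0. ]
tip z pct [0.0155 0.0213 0.0229]
red [ 221  193   61   60 2225] plate [-54.5 -68.2] r 20.1
brass [ 308    0   62   32 1198] plate [-1.3 70. ] r 20.1
grey [315 230  24  41 398] plate [ -6.2 -87.6] r 16.3
grey [230 305  19  14 204] plate [ -63.5 -136.5] r 6.7
black [183 231  18  70 736] plate [ -94.2 -100.4] r 27.6
black [  189   231   251   130 14226] plate [   0.2 -159.5] r 103.9
```

>>> drive_tool --increments '[{"claw": 0.056, "dx": 0, "dy": -0.0005, "dz": 0.025, "wx": 0, "wy": 0, "wz": 0}, {"claw": 0.056, "dx": 0, "dy": 0, "dz": 0.016, "wx": 0, "wy": 0, "wz": 0}, {"claw": 0.043, "dx": 0, "dy": 0, "dz": 0, "wx": 0, "wy": 0, "wz": 0}, {"claw": 0.043, "dx": 0, "dy": 0, "dz": 0, "wx": 0, "wy": 0, "wz": 0}, {"claw": 0.043, "dx": 0, "dy": 0, "dz": 0, "wx": 0, "wy": 0, "wz": 0}, {"claw": 0.043, "dx": 0, "dy": 0.009, "dz": 0, "wx": 0, "wy": 0, "wz": 0}, {"claw": 0.043, "dx": 0, "dy": 0.01, "dz": 0, "wx": 0, "wy": 0, "wz": 0}, {"claw": 0.043, "dx": 0, "dy": 0.01, "dz": 0, "wx": 0, "wy": 0, "wz": 0}, {"claw": 0.043, "dx": 0, "dy": 0.01, "dz": 0, "wx": 0, "wy": 0, "wz": 0}, {"claw": 0.043, "dx": 0, "dy": 0.008, "dz": 0, "wx": 0, "wy": 0, "wz": 0}, {"claw": 0.043, "dx": 0, "dy": 0.006, "dz": 0, "wx": 0, "wy": 0, "wz": 0}, {"claw": 0.043, "dx": 0, "dy": 0, "dz": 0, "wx": 0, "wy": 0, "wz": 0}]'

```text
t: 17.5
eef_pos: [0.5316, -0.0118, 0.0303]
tool_rot: [0.0, 0.624, 0.781, 0.0]
contact_force: [-0.8, 0.0, -0.1]
gripper_width: 0.505
grasp_force: 0.0
```

```bash
python3 look.py
```

```text
tcp [ 0.5316 -0.0118  0.0303] plate [ -0.8 -69.3] open mm 43.108738656729 yaw err -0.018218477794990307 F [-0.8  0.  -0.1]
tip z pct [0.0285 0.0292 0.0299]
red [ 212  204   79   76 3601] plate [ -1.7 -63.7] r 20.3
grey [185 229  22  40 369] plate [-28.1 -67.1] r 11.6
grey [301 229  21  40 369] plate [ 26.1 -67.1] r 11.7
black [   88   229   334   155 28864] plate [   0.2 -140.8] r 109.0
```

>>> drive_tool --increments '[{"claw": 0.043, "dx": 0, "dy": 0, "dz": -0.025, "wx": 0, "wy": 0, "wz": 0}, {"claw": 0.014, "dx": -0.018, "dy": 0, "dz": 0, "wx": 0, "wy": 0, "wz": 0}, {"claw": 0.014, "dx": -0.02, "dy": 0, "dz": 0, "wx": 0, "wy": 0, "wz": 0}, {"claw": 0.014, "dx": 0, "dy": 0, "dz": 0, "wx": 0, "wy": 0, "wz": 0}, {"claw": 0.014, "dx": 0, "dy": 0, "dz": 0.01, "wx": 0, "wy": 0, "wz": 0}, {"claw": 0.014, "dx": 0, "dy": 0, "dz": 0.012, "wx": 0, "wy": 0, "wz": 0}, {"claw": 0.014, "dx": 0, "dy": 0, "dz": 0, "wx": 0, "wy": 0, "wz": 0}, {"claw": 0.014, "dx": 0.01, "dy": 0, "dz": 0, "wx": 0, "wy": 0, "wz": 0}, {"claw": 0.014, "dx": 0.01, "dy": 0.0005, "dz": 0, "wx": 0, "wy": 0, "wz": 0}, {"claw": 0.014, "dx": 0.01, "dy": 0, "dz": 0, "wx": 0, "wy": 0, "wz": 0}, {"claw": 0.014, "dx": 0.01, "dy": 0, "dz": 0, "wx": 0, "wy": 0, "wz": 0}, {"claw": 0.014, "dx": 0.006, "dy": 0, "dz": 0, "wx": 0, "wy": 0, "wz": 0}]'

```text
t: 19.05
eef_pos: [0.5298, -0.0031, 0.0335]
tool_rot: [0.0, 0.624, 0.781, 0.0]
contact_force: [0.6, -0.3, 0.3]
gripper_width: 0.164
grasp_force: 0.1
```

```bash
python3 look.py
```

```text
tcp [ 0.5298 -0.0031  0.0335] plate [ -0.6 -60.4] open mm 13.974073654490478 yaw err -0.06796093048483165 F [ 0.6 -0.3  0.3]
tip z pct [0.0224 0.0299 0.03  ]
red [ 213  150   81   81 3804] plate [ -1.  -29.5] r 19.8
brass [ 219    0   72   20 1023] plate [-0.4 61.8] r 16.3
grey [221 228  16  39 355] plate [-11.4 -58.5] r 10.8
grey [272 228  15  39 355] plate [ 10.5 -58.4] r 10.8
black [   93   228   323   156 30134] plate [-1.000e-01 -1.384e+02] r 108.0
```

>>> drive_tool --increments '[{"claw": 0.014, "dx": 0.01, "dy": 0.0005, "dz": 0, "wx": 0, "wy": 0, "wz": 0}, {"claw": 0.014, "dx": 0.013, "dy": 0, "dz": 0, "wx": 0, "wy": 0, "wz": 0}, {"claw": 0.014, "dx": 0.013, "dy": 0, "dz": 0, "wx": 0, "wy": 0, "wz": 0}, {"claw": 0.014, "dx": 0.012, "dy": 0, "dz": 0, "wx": 0, "wy": 0, "wz": 0}, {"claw": 0.014, "dx": 0.009, "dy": 0, "dz": 0, "wx": 0, "wy": 0, "wz": 0}, {"claw": 0.014, "dx": 0.005, "dy": 0, "dz": 0, "wx": 0, "wy": 0, "wz": 0}, {"claw": 0.014, "dx": 0, "dy": 0, "dz": 0, "wx": 0, "wy": 0, "wz": 0}, {"claw": 0.014, "dx": -0.004, "dy": 0, "dz": -0.01, "wx": 0, "wy": 0, "wz": 0}, {"claw": 0.014, "dx": -0.01, "dy": 0, "dz": -0.05, "wx": 0, "wy": 0, "wz": 0}, {"claw": 0.014, "dx": -0.02, "dy": 0, "dz": -0.05, "wx": 0, "wy": 0, "wz": 0}, {"claw": 0.014, "dx": -0.03, "dy": 0, "dz": -0.05, "wx": 0, "wy": 0, "wz": 0}, {"claw": 0.014, "dx": -0.03, "dy": 0, "dz": -0.03, "wx": 0, "wy": 0, "wz": 0}, {"claw": 0.014, "dx": 0, "dy": 0, "dz": 0, "wx": 0, "wy": 0, "wz": 0}, {"claw": 0.014, "dx": 0, "dy": 0, "dz": 0, "wx": 0, "wy": 0, "wz": 0}]'

```text
t: 20.85
eef_pos: [0.5368, -0.0353, 0.2231]
tool_rot: [-0.0, 0.625, 0.781, -0.0]
contact_force: [0.1, -0.2, -0.1]
gripper_width: 0.162
grasp_force: 0.0
```

```bash
python3 look.py w9
```

```text
tcp [ 0.5368 -0.0353  0.2231] plate [ -0.8 -93.3] open mm 13.816691566291835 yaw err 0.01788997811439863 F [ 0.1 -0.2 -0.1]
red [236  46  37  35 723] plate [-0.7 30.8] r 19.7
brass [237  11  36  34 725] plate [-0.2 72.6] r 20.1
grey [222 228  15  24 250] plate [ -30.6 -171.6] r 17.6
grey [272 228  14  24 251] plate [  28.9 -171.6] r 17.3
```

View pics/w9.png

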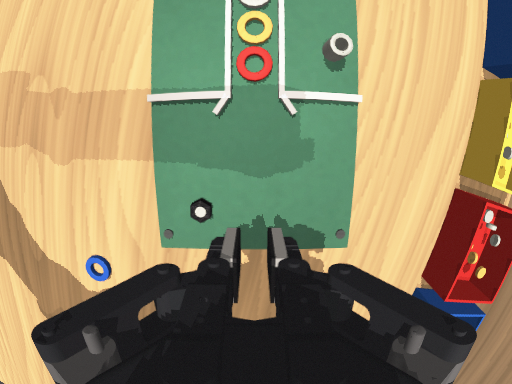

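The final view shows steel (255,0), brass (254,27) and red (254,64) queued in the lane. Red's centre is 31 mm past the gate, so it is fully inside. The nut (201,210) and the socket have not moved, and the robot is clear of everything.

```bash
python3 -c "
from station import *
print(hand_in())"
```

```text
the job is handed in; nothing more can be done
None
```

The steel, brass and red washers are in the lane in that order, all fully inside, with the nut and socket where they were, and the job was handed in at about 21 s.

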